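Hold the filter holder on the grind trigger

TASK

Grind a dose of coffee: lift the filter holder by its handle out of the tamping stand, slide it level onto the two prongs of the electric grinder's fork, and with the bowl push the red spring trigger at the back of the fork in, at least 8 mm of its 12 mm travel. The grinder runs only while the trigger is kept in, so hold it there and finish while still gripping the handle and keeping the trigger pressed; do not ram the grinder, and leave the cups, jar and other things where they stand.

Things in the scene. Friction and masses are not known exactly. Their poses are not given: they have to be found in the camera images.
- filter_holder: Loose espresso filter holder, about 0.34 kg: steel bowl 58 mm across, 30 mm deep, open on top, round its rim a collar 86 mm across and 10 mm thick (two ears stand out 7 mm more), and a straight level black handle along -x. Origin on the bowl's axis at the collar's underside, z up. Centre of mass about 40 mm along -x. At the start it hangs by the collar in the tamping stand.
- handle_grip (a point): Where to take the handle: on its axis, 105 mm along -x and 1 mm above the filter holder's origin; same axes. The handle is 25 mm thick and runs from 60 to 168 mm along -x; a 12 mm neck joins it to the collar. Close the fingers along y, from above.
- tamping_stand: Fixed stand, 130 x 108 mm: black base, two dark wooden cheeks 68 mm apart inside, on whose tops (60 mm above the worktop) the collar lies; a black post 53 mm along -x holds the neck in a notch open at the top (its sides 67 mm high). Origin on the worktop under the bowl's axis, handle side -x. The holder comes out straight up.
- grinder: Fixed electric coffee grinder, dark with aluminium sides and smoked hopper, 383 mm high, base 262 x 140 mm. Origin on the worktop under grinder_seat; +x points from the open front of the fork into the machine. The bracket that carries the fork is 47 mm, the column 57 mm along +x. The head over the fork reaches 40 mm along -x, from 84 mm above the prongs.
- grinder_seat (a point): Mid-fork, level with the prong tops; axes as the grinder's. The filter holder's origin lies here when the trigger is fully in. Prongs: two 8 mm steel bars along x, 64 mm apart inside (bowl has 3 mm play each side), straight to 26 mm along -x, then splaying to 82 mm apart and dropping 1.5 mm at 54 mm along -x. The collar rides on them, the bowl hangs between.
- trigger_face (a point): Middle of the front face of the red trigger, a plate 34 mm wide and 20 mm high between the prongs, 15 mm below their tops; untouched it stands 17 mm along +x from the seat, and it moves along +x. The bowl touches it when the filter holder's origin is 12 mm in front of the seat (along -x).
- grind_trigger (a joint): Travel of the trigger in m: 0 out (spring pushes it there), 0.012 fully in against a hard stop. The spring takes about 1.2 N to start, 4.4 N at 8 mm and 6 N fully in; sliding on the prongs adds a little.
- espresso_cup_2: Bystander, loose: small fern-patterned cup, 58 mm across, 56 mm high, on the right of the worktop. Origin under it.
- espresso_cup_3: Bystander, loose: another such cup, on the right.
- fern_cup: Bystander, loose: another such cup, left of the grinder.
- clip_jar: Bystander, loose: glass clip-top jar, 70 mm across, 117 mm high, left of the grinder. Origin under it.
- caddy_short: Bystander, loose: tin with grey lid, 56 mm across, 62 mm high, left of the grinder. Origin under it.
- flowered_saucer: Bystander, loose: white saucer with a flower pattern, 106 mm across, 20 mm high, far left. Origin under it.
- ramekin: Bystander, loose: white fluted ramekin, 70 mm across, 40 mm high, behind the tamping stand. Origin under it.
- chute_mouth (a point): Middle of the mouth of the chute over the fork, 38 mm across, 43 mm above the prong tops on the seat's axis. The filter holder has to pass below it, so it comes in from the front, along the grinder's +x.
Not all that is in view belongs to the job. What is shaped like the tamping_stand but blue or pink is not meant.

How it is judged:
By the outcome, as a careful person would: the job done as asked, in the order asked, and still so for the second after the job is handed in, while the arm keeps its last pose, push and grip.
It also fails if it takes over 45 s, if anything falls off the work surface, if the arm or the gripper's body presses on something with over 40 N, if the wrist force passes 120 N, or if a joint passes its speed limit or range.

ROBOT

A 7-joint arm with a two-finger parallel gripper is mounted at the origin on a cart in front of the work surface, level with it; the furniture and walls round the work are solid. World frame = base frame: x ahead of the robot, y to its left, z up, the work surface at z = 0. Lengths are in m, angles in rad, forces in N, time in s.
With the tool pointing down it reaches from about 0.35 to 0.9 m from the base axis. Payload 8.1 kg.
Tool frame: the origin (TCP) lies between the finger pads; the fingertips stand 22 mm ahead of it and the grasp point (between the pads) lies 3 mm ahead of it (env.tips_ahead is the distance from the TCP to the fingertips, in m); z points along the fingers, y is the line along which they close (so a half turn about z gives the same grasp; the last joint's range is limited). The gripper opens to 92 mm and grips with 3 to 60 N. Pads are 19 mm wide; open, the fingers measure 130 mm over their backs; the gripper's body (75 mm by 190 mm) begins 47 mm behind the grasp point.
Start: joints at [1.036, 0.434, 0.025, 1.573, -0.012, 1.134, -0.075], TCP at [0.262, -0.568, 0.249] pointing down, gripper open.
Joint ranges: [-2.62, 2.62], [-0.44, 2.09], [-1.27, 1.32], [0.08, 2.57], [-1.32, 4.46], [0.12, 2], [-2.74, 2.74]. Speed limits (rad/s): [2.22, 2.22, 3.01, 3.01, 3.14, 3.14, 3.14].

INTERFACE

Orientations are given as a unit quaternion [w, x, y, z].
In Python, from bench import read_state, vision, env, boxes_of, masks_of gives the robot as it stands. The module is installed in compiled form; this text tells all that it offers.
- The arm moves only by the shell command python3 -m crank 'ROWS' [FORCE]. ROWS is JSON, a list that holds one entry, the list of rows, each a list of 5 numbers: the closure, from 0 (fully open) to 1 (shut), then the shift along the tool's x, y, z scaled (see below), then the turn about the tool's z scaled (see below). A call has 1 to 8 rows; each row is the pose to reach, as a shift and turn from the pose commanded when the call began, along the tool's axes at that moment; what a row does not reach only later rows make up. The controller multiplies each number of a shift by 0.25 m and each number of a turn by 90 degrees. A row lasts 1/10 s, in which the tool goes at most 50 mm and 8.59 degrees, less where a joint would pass 70% of its speed; a pose out of reach is approached as far as the arm can. A call with a number of a shift or a turn outside -1 to 1 is refused whole. A call with a gripper value outside its range is refused whole. The fingers move at their own pace and stop on an object; FORCE is the grip in N (left out, the last holds). Time passes only in rows, so rows that repeat a pose let the fingers close. It gives the time, the measured TCP pose, the force, the opening and the grip force at its end, in the units of the state.
- read_state(): the state, without advancing time (a new reading comes with each control period).
- vision.snapshot(name): name is "scene" or "side" or "wrist"; returns the picture (400x640x3 uint8, red, green, blue); there is no depth.
- vision.camera_params(name): a dict with "mtx" (3x3 intrinsics, pixels), "origin" and "attitude" of the camera in the world. Camera axes: x right, y up, looking along -z (the intrinsics and any distortion apply to the point x, -y, -z); pixel columns grow to the right and rows downward; lengths in m; the calibration is good to about 2 mm. A picture is of the moment at which its call begins: read the wrist's pose just before it. camera_params takes no time and is no camera call; for the wrist camera it gives the pose at the moment of the call.
- env.close_job(): hands the job in; it is judged then, once.
Trained networks look in the newest picture that a camera, given by its name, has taken for a name from the list of things; names that differ only in an ending like _2 or _b are one class to them, and where a whole thing is asked for, a point or a joint stands for the part that bears it (a point fixed in the world has none). Each returns a list of dicts, best first, with "conf" (0 to 1); they miss things now and then, are a little off and sometimes report something else, mostly with a low value. They report only what shows in the picture. A call takes as long as a camera call. They do not tell look-alikes from the thing itself.
- boxes_of(name, camera): "at" ([x, y, z] in m, in the coordinates of the camera as it stood for that picture, good to about 4 mm: the middle of the surface that is visible of it).
- masks_of(name, camera): "pixels" (400x640 bool, what is visible of it).
The state is a dict: "t": time; "joints": joint angles; "joint_vel": joint speeds; "joint_efforts": joint torques, N m; "tcp_pos": TCP position; "orientation": TCP orientation; "force": force on the tool from outside, world axes, zero at the start; "torque": the same for the moment, N m; "gripper_width": finger opening in m; "gripper_force": force on a finger pad.
Only numpy, scipy, OpenCV 4.12 (cv2) and the standard library are available. Lean on these libraries where they do the work, as an engineer would, in place of code of your own. Each camera call takes 0.05 s, during which the arm holds its last target. There are 200 camera calls.

## Working session

There is one attempt and no reset: what is moved stays moved. The work goes in short steps, Python scripts to look and compute and a shell command to move; the robot and the scene stay as the last step left them, time stands still between calls to the robot, and variables do not carry over. Pictures are saved under pics/ and viewed, at most 10 in all, crops included, and the job is handed in when it is done.

```bash
mkdir -p pics
cat > h.py <<'E'
import numpy as np, cv2
from scipy.spatial.transform import Rotation as R
from bench import read_state, vision, env, boxes_of, masks_of
def rot(a):
    a=np.array(a,float)
    return a if a.shape==(3,3) else R.from_quat(a[[1,2,3,0]]).as_matrix()
def snap(c,f=None):
    im=vision.snapshot(c)
    if f: cv2.imwrite('pics/'+f,im[:,:,::-1])
    return im
def world(c,p):
    k=vision.camera_params(c); return np.array(k['origin'])+rot(k['attitude'])@np.array(p)
def pix(c,P):
    k=vision.camera_params(c); q=rot(k['attitude']).T@(np.array(P)-k['origin']); q=np.array([q[0],-q[1],-q[2]])
    u=np.array(k['mtx'])@q; return u[:2]/u[2]
def ray(c,uv,z):
    k=vision.camera_params(c); d=np.linalg.inv(np.array(k['mtx']))@[uv[0],uv[1],1]; d=rot(k['attitude'])@[d[0],-d[1],-d[2]]
    o=np.array(k['origin']); return o+d*(z-o[2])/d[2]
E
python3 - <<'E'
from h import *
s=read_state(); print(s)
for c in ['scene','side','wrist']:
    k=vision.camera_params(c); print(c,k)
    snap(c,c+'0.png')
    for n in ['filter_holder','tamping_stand','grinder','grind_trigger','handle_grip'] + (['ramekin','fern_cup','clip_jar','caddy_short','espresso_cup_2','flowered_saucer'] if c=='scene' else []):
        for d in boxes_of(n,c)[:3]: print(c,n,round(d['conf'],2),world(c,d['at']).round(3))
E
```

```text
{'t': 0.0, 'joints': array([ 1.03637004,  0.43517072,  0.02501773,  1.57410734, -0.01162106,
        1.13398928, -0.07514218]), 'joint_vel': array([-1.33735383e-04,  9.66187218e-04, -2.18127603e-03, -4.19566891e-05,
        1.84047617e-03, -4.45695111e-04,  4.14196874e-04]), 'joint_efforts': array([-2.25000469e-03, -6.67863035e+01,  9.83824655e-01, -3.14453673e+01,
       -6.06317958e-02,  4.31804080e-02,  1.49003895e-04]), 'tcp_pos': array([ 0.26131439, -0.56722316,  0.24797396]), 'orientation': array([-7.29008421e-04,  9.76798194e-01,  2.14160461e-01, -2.30507142e-04]), 'force': array([-0.87346287,  0.31687303, -0.31270192]), 'torque': array([-0.03113587,  0.04430823,  0.03377907]), 'gripper_force': 0.0, 'gripper_width': 0.09166297765872244}
scene {'mtx': array([[393.47076216,   0.        , 317.226113  ],
       [  0.        , 393.47076216, 195.8929711 ],
       [  0.        ,   0.        ,   1.        ]]), 'origin': array([-0.28971527,  0.81101228,  1.38936165]), 'attitude': array([-0.37916409, -0.15044418,  0.32693368,  0.8524761 ])}
scene filter_holder 0.75 [ 0.543 -0.162  0.075
[... 885 characters left out ...]
2,  1.23604875]), 'attitude': array([ 0.90206462,  0.42567946, -0.037847  , -0.0603657 ])}
side filter_holder 0.78 [ 0.542 -0.169  0.067]
side tamping_stand 0.69 [ 0.541 -0.191  0.01 ]
side tamping_stand 0.66 [0.446 0.034 0.017]
side tamping_stand 0.58 [ 0.446 -0.347  0.015]
side grinder 0.81 [0.659 0.142 0.118]
side handle_grip 0.81 [ 0.545 -0.165  0.069]
side handle_grip 0.72 [0.491 0.599 0.007]
wrist {'mtx': array([[339.60437709,   0.        , 321.39264023],
       [  0.        , 339.60437709, 201.5554719 ],
       [  0.        ,   0.        ,   1.        ]]), 'origin': array([ 0.32677476, -0.53755306,  0.38521068]), 'attitude': array([ 0.83436923, -0.1119598 ,  0.07196441, -0.53489636])}
```

View pics/scene0.png

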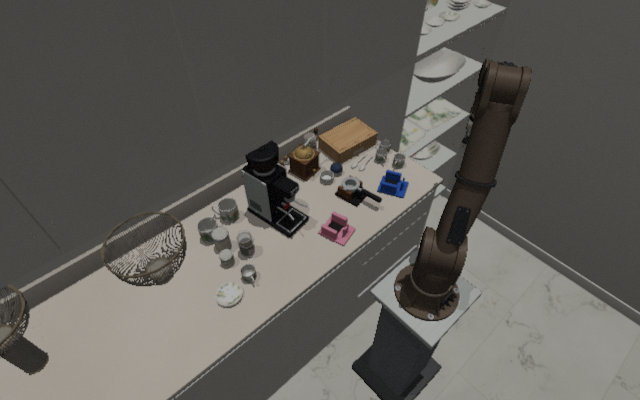

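View pics/side0.png

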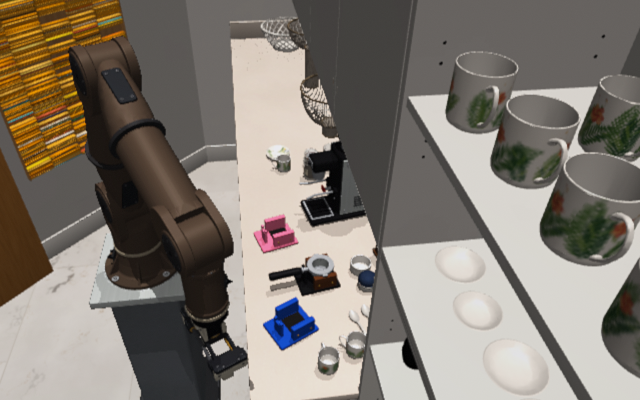

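The scene view shows the black stand with the holder at about (350,188), its handle running to (380,207). The grinder is at (270,190), with the pink look-alike at (337,228) and the blue one at (393,183). The side view shows the holder bowl at (320,265), the handle end at (270,276) and the grinder tray at (330,207). Next I estimate the yaws.

Run:
```python
from h import *
for c in ['scene','side']:
    im=snap(c)
    ms=masks_of('filter_holder',c)
    m=ms[0]['pixels']; v,u=np.nonzero(m)
    P=np.array([ray(c,(a,b),0.065)[:2] for a,b in zip(u,v)])
    ce=P.mean(0); w,V=np.linalg.eigh(np.cov(P.T)); a=V[:,1]*np.sign(V[0,1])
    t=(P-ce)@a
    print(c,len(u),ms[0]['conf'],'mean',ce.round(3),'yaw',np.degrees(np.arctan2(a[1],a[0])).round(1),'ends',(ce+a*t.min()).round(3),(ce+a*t.max()).round(3))
a=cv2.resize(cv2.imread('pics/scene0.png')[130:250,230:430],(800,480),interpolation=cv2.INTER_CUBIC)
cv2.imwrite('pics/c1.png',a)
a=cv2.resize(cv2.imread('pics/side0.png')[120:300,240:400],(533,600),interpolation=cv2.INTER_CUBIC)
cv2.imwrite('pics/c2.png',a)
k=vision.camera_params('wrist'); s=read_state()
T=rot(s['orientation']); print('cam in tool',T.T@(k['origin']-s['tcp_pos']),'\n',T.T@rot(k['attitude']))
```

```text
scene 366 0.55 mean [ 0.529 -0.156] yaw 6.2 ends [ 0.403 -0.17 ] [ 0.612 -0.147]
side 677 0.62 mean [ 0.535 -0.161] yaw 11.9 ends [ 0.407 -0.188] [ 0.609 -0.145]
cam in tool [ 7.18286633e-02 -5.23873092e-05 -1.36463320e-01] 
 [[-1.08536849e-03  9.64567111e-01  2.63835383e-01]
 [ 9.99999343e-01  9.49696364e-04  6.41770987e-04]
 [ 3.68467683e-04  2.63835906e-01 -9.64567509e-01]]
```

View pics/c1.png

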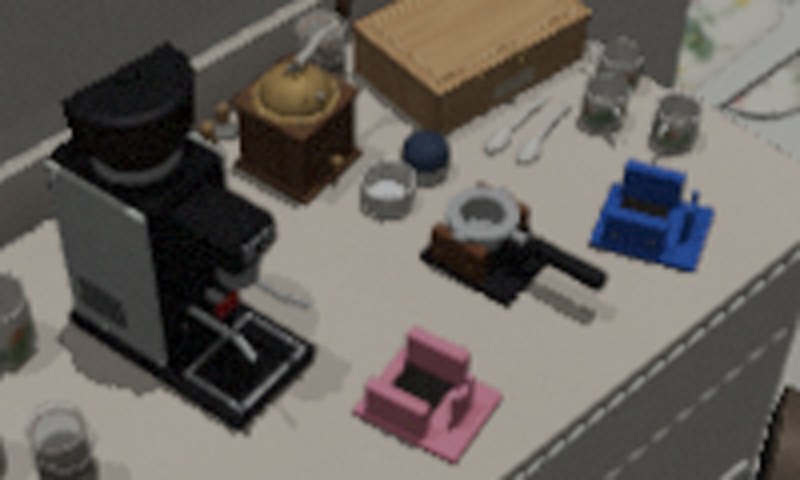

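```bash
python3 -m crank '[[[0,0.15,-0.1,0,0.05],[0,0.35,-0.24,-0.05,0.1],[0,0.54,-0.37,-0.1,0.15],[0,0.73,-0.5,-0.15,0.174],[0,0.77,-0.52,-0.16,0.174],[0,0.77,-0.52,-0.16,0.174]]]'; python3 -c "
from h import *
s=read_state();print(s['tcp_pos'],s['joints'],rot(s['orientation']))"
```

```text
t: 2.0
tcp_pos: [0.3866, -0.3636, 0.2903]
orientation: [-0.0, 0.996, 0.084, 0.002]
force: [0.6, -0.0, -0.3]
gripper_width: 0.0918
gripper_force: 0.0
[ 0.38662036 -0.36364634  0.2903287 ] [ 6.65666267e-01  2.47967656e-01 -1.19937659e-02  1.74147805e+00
 -5.79562369e-05  1.14954105e+00 -7.49044856e-01] [[ 9.85966067e-01  1.66900171e-01  3.90475874e-03]
 [ 1.66898380e-01 -9.85973792e-01  7.82283802e-04]
 [ 3.98055309e-03 -1.19607374e-04 -9.99992070e-01]]
```

```bash
python3 -m crank '[[[0,0.1,-0.15,0,-0.095],[0,0.2,-0.3,0,-0.19],[0,0.3,-0.45,0,-0.285],[0,0.38,-0.6,0,-0.38],[0,0.38,-0.74,0,-0.475],[0,0.38,-0.74,0,-0.57],[0,0.38,-0.74,0,-0.665],[0,0.38,-0.74,0,-0.76]]]';  python3 -m crank '[[[0,0,0,0,-0.095],[0,0,0,0,-0.19],[0,0,0,0,-0.285],[0,0,0,0,-0.38],[0,0,0,0,-0.475],[0,0,0,0,-0.57],[0,0,0,0,-0.665],[0,0,0,0,-0.76]]]'; python3 -m crank '[[[0,0,0,0,-0.095],[0,0,0,0,-0.19],[0,0,0,0,-0.285],[0,0,0,0,-0.38],[0,0,0,0,-0.475],[0,0,0,0,-0.48],[0,0,0,0,-0.48]]]'
python3 - <<'E'
from h import *
s=read_state();print(s['tcp_pos'],s['joints'],rot(s['orientation']))
c='wrist'; snap(c,'w1.png')
for n in ['filter_holder','tamping_stand','handle_grip','grinder']:
    for d in boxes_of(n,c)[:3]: print(c,n,round(d['conf'],2),world(c,d['at']).round(3))
E
```

```text
t: 2.8
tcp_pos: [0.4466, -0.1715, 0.2888]
orientation: [0.0, 0.778, 0.628, -0.0]
force: [-0.9, -1.3, -0.6]
gripper_width: 0.092
gripper_force: 0.0
t: 3.6
tcp_pos: [0.4465, -0.1719, 0.2887]
orientation: [0.0, 0.291, 0.957, -0.0]
force: [-0.4, 1.2, -1.1]
gripper_width: 0.0916
gripper_force: 0.0
t: 4.3
tcp_pos: [0.4465, -0.1718, 0.2887]
orientation: [-0.0, -0.077, 0.997, 0.0]
force: [0.1, 0.1, -0.0]
gripper_width: 0.0921
gripper_force: 0.0
[ 0.4464944  -0.17177533  0.28867258] [ 0.72973338  0.21352724 -0.56087242  1.82161198  0.12424251  1.14140459
  1.85177423] [[-9.88199788e-01 -1.53170411e-01 -6.69392883e-05]
 [-1.53170415e-01  9.88199788e-01  5.92828233e-05]
 [ 5.70690160e-05  6.88363920e-05 -9.99999996e-01]]
wrist filter_holder 0.58 [ 0.498 -0.163  0.074]
wrist tamping_stand 0.89 [ 0.457 -0.331  0.016]
wrist tamping_stand 0.83 [ 0.527 -0.153  0.01 ]
wrist tamping_stand 0.8 [0.435 0.06  0.018]
wrist handle_grip 0.73 [ 0.501 -0.161  0.069]
```

View pics/w1.png

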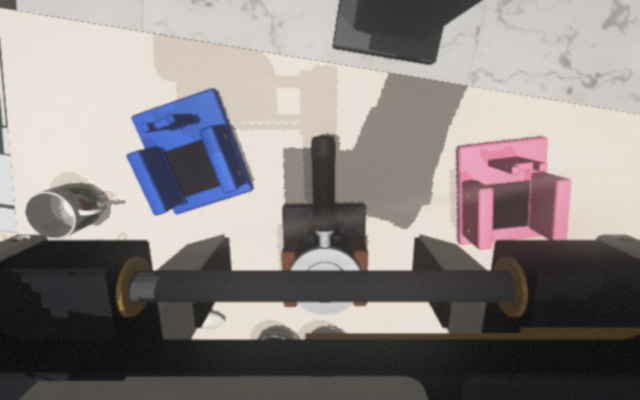

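The wrist view shows the handle running from (324,137) to the neck at (324,232), with the collar around (325,277) half hidden behind the gripper. Now I measure the handle line.

Run:
```python
from h import *
im=cv2.imread('pics/w1.png').astype(int).sum(2)
c='wrist'; L=[];
for v in range(142,200,4):
    row=im[v,295:355]; d=np.nonzero(row<150)[0]+295
    # contiguous run containing 324
    l=324
    while im[v,l-1]<150:l-=1
    r=324
    while im[v,r+1]<150:r+=1
    L.append((v,l,r)); 
print(L)
Pm=[ray(c,((l+r)/2,v),0.061)[:2] for v,l,r in L]; Pm=np.array(Pm)
w=[np.linalg.norm(ray(c,(l-.5,v),0.061)-ray(c,(r+.5,v),0.061)) for v,l,r in L]
p=np.polyfit(Pm[:,0],Pm[:,1],1); print('yaw',np.degrees(np.arctan(p[0])),'width',np.round(w,4),'y at .45',np.polyval(p,.45))
print('end col', [(v,im[v,324]) for v in range(130,146)])
print('neck', [(v,im[v,324]) for v in range(196,260,2)])
print('tip',ray(c,(324,137),.062),'neck',ray(c,(324,232),.062))
```

```text
[(142, 324, 324), (146, 324, 324), (150, 324, 324), (154, 324, 324), (158, 324, 324), (162, 324, 324), (166, 324, 324), (170, 324, 324), (174, 324, 324), (178, 324, 332), (182, 322, 333), (186, 323, 332), (190, 321, 332), (194, 314, 332), (198, 314, 332)]
yaw 10.573482482899417 width [0.0011 0.0011 0.0011 0.0011 0.0011 0.0011 0.0011 0.0011 0.0011 0.0098
 0.0131 0.011  0.0132 0.021  0.0211] y at .45 -0.1665108031430278
end col [(130, np.int64(599)), (131, np.int64(599)), (132, np.int64(590)), (133, np.int64(540)), (134, np.int64(411)), (135, np.int64(279)), (136, np.int64(192)), (137, np.int64(182)), (138, np.int64(192)), (139, np.int64(200)), (140, np.int64(209)), (141, np.int64(203)), (142, np.int64(198)), (143, np.int64(208)), (144, np.int64(219)), (145, np.int64(216))]
neck [(196, np.int64(146)), (198, np.int64(148)), (200, np.int64(142)), (202, np.int64(144)), (204, np.int64(140)), (206, np.int64(143)), (208, np.int64(157)), (210, np.int64(156)), (212, np.int64(170)), (214, np.int64(183)), (216, np.int64(183)), (218, np.int64(207)), (220, np.int64(211)), (222, np.int64(223)), (224, np.int64(229)), (226, np.int64(212)), (228, np.int64(196)), (230, np.int64(212)), (232, np.int64(526)), (234, np.int64(592)), (236, np.int64(600)), (238, np.int64(609)), (240, np.int64(601)), (242, np.int64(579)), (244, np.int64(604)), (246, np.int64(565)), (248, np.int64(451)), (250, np.int64(629)), (252, np.int64(636)), (254, np.int64(639)), (256, np.int64(627)), (258, np.int64(629))]
tip [ 0.40542445 -0.17472163  0.062     ] neck [ 0.51050806 -0.1580068   0.062     ]
```

Run:
```python
from h import *
im=cv2.imread('pics/w1.png').astype(int).sum(2)
c='wrist'; L=[]
for v in range(144,198,3):
    l=r=324
    while im[v,l-1]<290:l-=1
    while im[v,r+1]<290:r+=1
    L.append((v,l,r))
print(L)
Pm=np.array([ray(c,((l+r)/2,v),0.061)[:2] for v,l,r in L])
w=[np.linalg.norm(ray(c,(l-.5,v),0.061)-ray(c,(r+.5,v),0.061)) for v,l,r in L]
p=np.polyfit(Pm[:,0],Pm[:,1],1); yaw=np.arctan(p[0])
print('yaw',np.degrees(yaw),'width',np.round(w,4))
a=np.array([np.cos(yaw),np.sin(yaw)])
tip=ray(c,(324,134.5),.061)[:2]; nk=ray(c,(324,231),.061)[:2]
for q,d in((tip,168),(nk,60)):
    q=np.array([q[0],np.polyval(p,q[0])]); o=q+a*d/1000; print('origin',o,'grip',o-a*.105)
g=np.array([0,0,.061]);
```

```text
[(144, 312, 334), (147, 312, 335), (150, 311, 335), (153, 310, 335), (156, 311, 335), (159, 311, 334), (162, 311, 334), (165, 311, 334), (168, 312, 334), (171, 311, 334), (174, 311, 334), (177, 312, 334), (180, 311, 334), (183, 312, 334), (186, 312, 334), (189, 312, 334), (192, 312, 334), (195, 312, 334)]
yaw 8.996868484662818 width [0.0244 0.0256 0.0267 0.0278 0.0268 0.0258 0.0259 0.0259 0.0249 0.026
 0.0261 0.0251 0.0262 0.0252 0.0253 0.0253 0.0254 0.0254]
origin [ 0.56886796 -0.15009111] grip [ 0.46515978 -0.16651106]
origin [ 0.56894102 -0.15007954] grip [ 0.46523284 -0.16649949]
```

```bash
python3 -m crank '[[[0,-0.077,0.01,0.15,0],[0,-0.077,0.01,0.3,0],[0,-0.077,0.01,0.45,0],[0,-0.077,0.01,0.6,0],[0,-0.077,0.01,0.74,0],[0,-0.077,0.01,0.84,0],[0,-0.077,0.01,0.9,0],[0,-0.077,0.01,0.9,0]]]'
python3 - <<'E'
from h import *
snap('side','s2.png'); snap('wrist','w2.png')
a=cv2.resize(cv2.imread('pics/w2.png'),(480,300)); b=cv2.resize(cv2.imread('pics/side0.png')[120:300,240:400],(266,300),interpolation=cv2.INTER_CUBIC)
b2=cv2.resize(cv2.imread('pics/side0.png')[120:240,240:400],(400,300),interpolation=cv2.INTER_CUBIC)
d=cv2.resize(cv2.imread('pics/s2.png')[220:320,200:360],(480,300),interpolation=cv2.INTER_CUBIC)
cv2.imwrite('pics/c3.png',np.vstack([np.hstack([a,b]),np.hstack([d,b])]))
E
```

```text
t: 5.35
tcp_pos: [0.464, -0.1655, 0.0619]
orientation: [-0.002, -0.079, 0.997, 0.001]
force: [-0.3, -0.3, 0.0]
gripper_width: 0.0919
gripper_force: 0.0
```

View pics/c3.png

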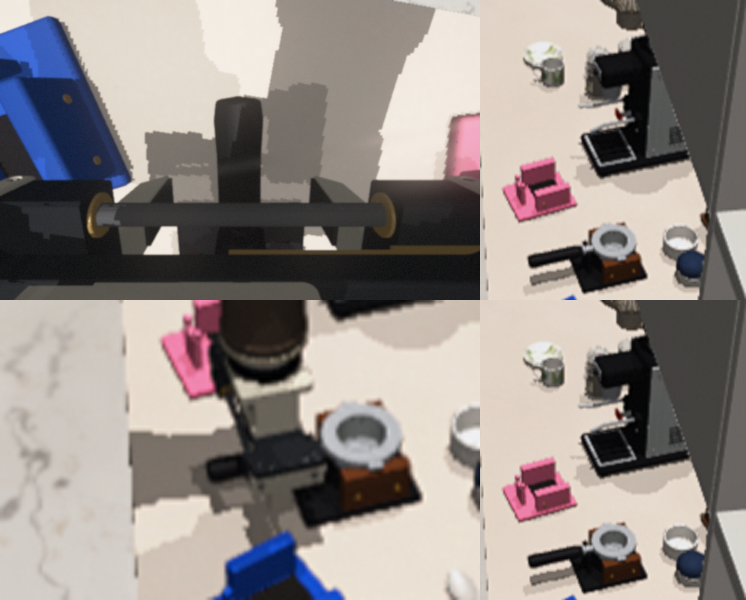

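The handle is centred between the open fingers at (238,150) in the composite, and the bowl is undisturbed in the stand. I close and lift a little.

```bash
python3 -m crank '[[[1,0,0,0,0],[1,0,0,0,0],[1,0,0,0,0],[1,0,0,0,0],[1,0,0,0,0],[1,0,0,0,0],[1,0,0,0,0],[1,0,0,0,0]]]' 60; python3 -m crank '[[[1,0,0,-0.04,0],[1,0,0,-0.1,0],[1,0,0,-0.2,0],[1,0,0,-0.32,0],[1,0,0,-0.48,0],[1,0,0,-0.64,0],[1,0,0,-0.64,0],[1,0,0,-0.64,0]]]';  python3 - <<'E'
from h import *
for c in ['scene','side']:
    im=snap(c,c+'3.png')
    for d in boxes_of('grind_trigger',c)[:2]+boxes_of('grinder',c)[:1]+boxes_of('chute_mouth',c)[:2]+boxes_of('filter_holder',c)[:2]: print(c,round(d['conf'],2),world(c,d['at']).round(3))
    h=im.astype(int); m=(h[:,:,0]>90)&(h[:,:,1]<0.45*h[:,:,0])&(h[:,:,2]<0.45*h[:,:,0])
    n,lab,st,ce=cv2.connectedComponentsWithStats(m.astype(np.uint8))
    print([(st[i].tolist(),ce[i].round(1).tolist()) for i in range(1,n) if st[i][4]>3])
    x,y=(245,150) if c=='scene' else (290,130)
    cv2.imwrite('pics/g_'+c+'.png',cv2.resize(im[y:y+100,x:x+100,::-1],(400,400),interpolation=cv2.INTER_CUBIC))
cv2.imwrite('pics/c4.png',np.hstack([cv2.imread('pics/g_scene.png'),cv2.imread('pics/g_side.png')]))
E
```

```text
t: 6.25
tcp_pos: [0.4652, -0.1659, 0.0637]
orientation: [-0.0, -0.079, 0.997, -0.0]
force: [-0.1, -0.0, 0.3]
gripper_width: 0.032
gripper_force: 0.0
t: 7.05
tcp_pos: [0.4649, -0.166, 0.2242]
orientation: [0.0, -0.079, 0.997, -0.0]
force: [0.5, 0.4, -4.9]
gripper_width: 0.0236
gripper_force: 60.0
scene 0.68 [0.672 0.22  0.218]
scene 0.76 [0.672 0.222 0.219]
scene 0.74 [ 0.564 -0.166  0.22 ]
[]
side 0.58 [0.636 0.172 0.117]
side 0.73 [0.661 0.142 0.123]
side 0.69 [0.667 0.137 0.121]
side 0.52 [ 0.537 -0.464  0.03 ]
side 0.8 [ 0.562 -0.164  0.215]
[([78, 29, 9, 3, 9], [82.0, 30.0]), ([37, 106, 30, 13, 42], [50.2, 112.6]), ([94, 143, 2, 3, 4], [94.5, 144.0]), ([81, 148, 6, 4, 9], [83.0, 149.4])]
```

View pics/c4.png

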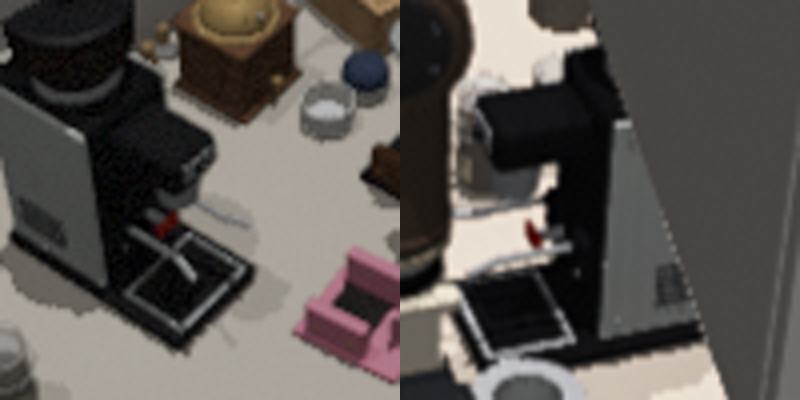

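The bowl is lifted. In the scene crop the prong tips are at about (190,275) and (245,222) and the trigger is at (165,225). In the side crop the tips are at (55,212) and (68,275) and the trigger is at (135,233). I triangulate these and make finer crops.

```bash
cat >> h.py <<'E'
from scipy.optimize import least_squares
def tri(a,b):
    f=lambda P:np.r_[pix('scene',P)-a,pix('side',P)-b]
    r=least_squares(f,[.6,.2,.15]); return r.x.round(4),np.abs(r.fun).max().round(2)
E
python3 - <<'E'
from h import *
S=lambda x,y:np.array([245+x/4,150+y/4])-.5+.125*4/4
D=lambda x,y:np.array([290+x/4,130+y/4])-.375
print('L',tri(S(190,275),D(55,212)),'R',tri(S(245,222),D(68,275)),'T',tri(S(165,225),D(135,233)))
a=cv2.imread('pics/scene3.png')[185:235,265:315]; b=cv2.imread('pics/side3.png')[165:215,295:345]
z=lambda i:cv2.resize(cv2.convertScaleAbs(i,alpha=1.5),(400,400),interpolation=cv2.INTER_NEAREST)
cv2.imwrite('pics/c5.png',np.hstack([z(a),z(b)]))
E
```

```text
L (array([0.558 , 0.2107, 0.1164]), np.float64(0.75)) R (array([0.563 , 0.1219, 0.1182]), np.float64(0.86)) T (array([0.6298, 0.1832, 0.109 ]), np.float64(0.04))
```

View pics/c5.png

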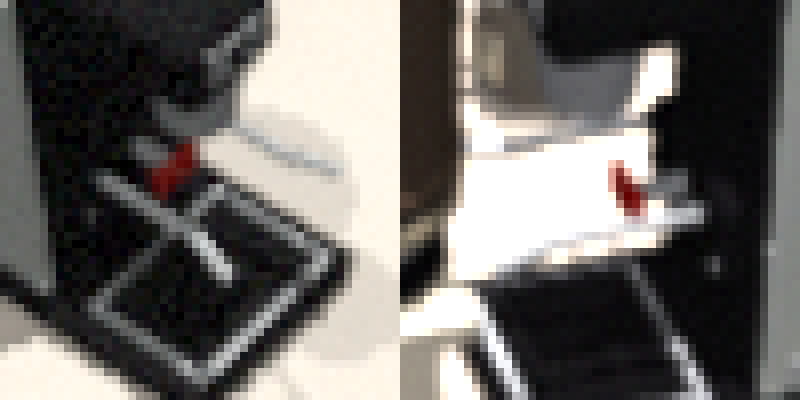

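Run:
```python
from h import *
for z in (0,.02):
    fl=ray('scene',(289.7,237.2),z);fr=ray('scene',(308,218.3),z);bl=ray('scene',(247.7,210),z)
    print(z,fl,fr,np.linalg.norm(fl-fr),'yawfront',np.degrees(np.arctan2(-(fr-fl)[0]*-1,-(fr-fl)[1])),'bl',bl,np.degrees(np.arctan2((bl-fl)[1],(bl-fl)[0])),np.linalg.norm(bl-fl))
S=lambda l:np.array(l)/8+[265,185]-.44
D=lambda l:np.array(l)/8+[295,165]-.44
# centreline polylines (start: tip)
obs={('scene',1):S([(226,275),(205,250),(185,228),(150,205),(110,182)]),('scene',-1):S([(338,171),(300,158),(265,143)]),
     ('side',1):D([(66,152),(105,147),(160,138),(230,125)]),('side',-1):D([(70,270),(130,250),(200,237),(250,225),(300,212)])}
def line(p,s):
    x,y,w,z=p; c,sn=np.cos(w),np.sin(w); out=[]
    for lx,ly,lz in [(-54,45,-1.5),(-26,36,0),(40,36,0)]:
        lx,ly,lz=lx/1e3,s*ly/1e3,(lz-4)/1e3
        out.append([x+c*lx-sn*ly,y+sn*lx+c*ly,z+lz])
    return np.array(out)
def res(p):
    r=[]
    for (c,s),o in obs.items():
        L=np.array([pix(c,q) for q in line(p,s)])
        r+=list(L[0]-o[0])
        for q in o[1:]:
            ds=[]
            for a,b in ((L[0],L[1]),(L[1],L[2])):
                t=np.clip((q-a)@(b-a)/((b-a)@(b-a)),0,1); e=q-a-t*(b-a); ds.append(e)
            r+=list(min(ds,key=np.linalg.norm))
    return np.array(r)
f=least_squares(res,[.614,.169,.05,.12]); J=f.jac; 
print(f.x,np.degrees(f.x[2]),'rms',np.sqrt((f.fun**2).mean()),'sd',np.sqrt(np.diag(np.linalg.inv(J.T@J))*(f.fun**2).mean()))
print(f.fun.round(1))
x,y,w,z=f.x
T=[x+.017*np.cos(w),y+.017*np.sin(w),z-.015]
print('trig pix',pix('scene',T)-[265,185],pix('side',T)-[295,165])
np.save('seat.npy',f.x)
```

```text
0 [0.55597557 0.23039182 0.        ] [0.58216826 0.10214187 0.        ] 0.13089731376973374 yawfront 11.54287023818885 bl [8.06944010e-01 2.76336907e-01 2.22044605e-16] 10.374324848496096 0.25513939104147415
0.02 [0.54380177 0.23874991 0.02      ] [0.56961741 0.11234613 0.02      ] 0.12901303383610324 yawfront 11.542870238188915 bl [0.79115749 0.28403361 0.02      ] 10.374324848496085 0.2514666339697453
[0.60833881 0.17370949 0.09770417 0.12323416] 5.598036532323379 rms 0.7637727450062107 sd [0.00134665 0.0011152  0.02195749 0.00109166]
[-0.7 -0.   0.1 -0.1  0.  -0.  -0.2  0.2 -0.5  0.7  0.2  0.8  0.2 -0.4
 -0.2  0.2 -2.4 -1.  -0.   0.3 -0.  -0.1 -0.1 -0.5  2.9 -0.6  0.   0.
  0.   0.3 -0.  -0.3  0.6 -1.2]
trig pix [22.92645787 20.60743831] [27.45183254 24.47083798]
```

```bash
cat > fit.py <<'E'
from h import *
S=lambda l:np.array(l)/8+[265,185]-.44
D=lambda l:np.array(l)/8+[295,165]-.44
obs={('scene',1):S([(226,275),(205,250),(185,228),(150,205),(110,182)]),('scene',-1):S([(338,171),(300,158),(265,143)]),
     ('side',1):D([(105,147),(160,138),(230,125)]),('side',-1):D([(130,250),(200,237),(250,225),(300,212)])}
def line(p,s):
    x,y,w,z=p; c,sn=np.cos(w),np.sin(w); out=[]
    for lx,ly,lz in [(-54,45,-1.5),(-26,36,0),(40,36,0)]:
        lx,ly,lz=lx/1e3,s*ly/1e3,(lz-4)/1e3
        out.append([x+c*lx-sn*ly,y+sn*lx+c*ly,z+lz])
    return np.array(out)
def res(p,prior=True):
    r=[]
    for (c,s),o in obs.items():
        L=np.array([pix(c,q) for q in line(p,s)])
        if c=='scene': r+=list(L[0]-o[0]); o=o[1:]
        for q in o:
            ds=[]
            for a,b in ((L[0],L[1]),(L[1],L[2])):
                t=np.clip((q-a)@(b-a)/((b-a)@(b-a)),0,1); e=q-a-t*(b-a); ds.append(e)
            r+=list(min(ds,key=np.linalg.norm))
    if prior: r+=[(p[2]-np.radians(10.6))/np.radians(1)*.5]
    return np.array(r)
E
python3 - <<'E'
from fit import *
for pr in (False,True):
    f=least_squares(lambda p:res(p,pr),[.614,.169,.15,.12]); J=f.jac; 
    print(f.x,np.degrees(f.x[2]),'rms',np.sqrt((f.fun**2).mean()),'sd',np.sqrt(np.diag(np.linalg.inv(J.T@J))*(f.fun**2).mean()))
    print(f.fun.round(1))
np.save('seat.npy',f.x)
ims=[]
for c,(x,y) in (('scene',(265,185)),('side',(290,160))):
    im=cv2.imread(f'pics/{c}0.png')[y:y+50,x:x+50]; im=cv2.resize(cv2.convertScaleAbs(im,alpha=1.5),(400,400),interpolation=cv2.INTER_NEAREST)
    raw=im.copy()
    for s in (1,-1):
        L=np.array([pix(c,q) for q in line(f.x,s)]); L=(L-[x,y]+.5)*8
        cv2.polylines(im,[L.round().astype(int)],False,(0,255,0),1)
    w=f.x[2]; R2=np.array([[np.cos(w),-np.sin(w)],[np.sin(w),np.cos(w)]])
    q=[np.r_[f.x[:2]+R2@[.017,yy],f.x[3]+zz] for yy,zz in ((-.017,-.005),(.017,-.005),(.017,-.025),(-.017,-.025))]
    L=(np.array([pix(c,p) for p in q])-[x,y]+.5)*8
    cv2.polylines(im,[L.round().astype(int)],True,(255,255,0),1)
    ims.append(im)
cv2.imwrite('pics/c6.png',np.hstack(ims))
E
```

```text
[0.60908697 0.17523887 0.16353129 0.12310646] 9.369652582992964 rms 0.16057894488286364 sd [0.00038231 0.00024494 0.00575167 0.00025249]
[-0.  -0.1 -0.2  0.1  0.  -0.1  0.1 -0.1 -0.1  0.1 -0.1  0.   0.  -0.1
 -0.1  0.1  0.   0.1  0.   0.1  0.   0.  -0.2 -0.4  0.1  0.5  0.   0.1
  0.1 -0.4]
[0.60903831 0.17542377 0.1745045  0.12298221] 9.998371439847663 rms 0.1758449318822845 sd [0.00041744 0.00025787 0.00439324 0.00027159]
[ 0.1 -0.  -0.2  0.2  0.1 -0.1  0.1 -0.2  0.  -0.  -0.2 -0.1  0.  -0.1
 -0.   0.1  0.   0.   0.   0.1  0.   0.1 -0.2 -0.5  0.1  0.5  0.   0.2
  0.1 -0.3 -0.3]
```

View pics/c6.png

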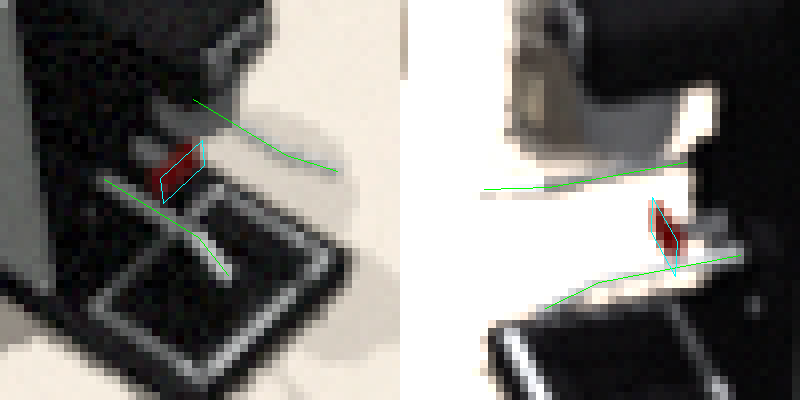

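The overlay fits the prongs and trigger well in both pictures: rms 0.17 px, with the trigger plate at about (180,170) and (664,238) in the composite. The seat is at about (0.609, 0.175, 0.123) with yaw about 9.7°. I move to 115 mm in front of it, backing away from the machine first.

```bash
python3 -m crank '[[[1,0.03,0.04,0,0],[1,0.09,0.12,0,-0.007],[1,0.16,0.23,0,-0.007],[1,0.21,0.34,0,-0.007],[1,0.226,0.42,0,-0.007],[1,0.226,0.44,0,-0.007]]]'; python3 -m crank '[[[1,-0.01,0.06,0,0],[1,-0.03,0.19,0.03,0],[1,-0.06,0.34,0.1,0],[1,-0.09,0.5,0.18,0],[1,-0.11,0.65,0.26,0],[1,-0.128,0.76,0.31,0],[1,-0.128,0.806,0.328,0],[1,-0.128,0.806,0.328,0]]]'
python3 - <<'E'
from fit import *
s=read_state(); T=rot(s['orientation']); p=s['tcp_pos']; print(p,T.round(4),s['joints'])
P=np.load('seat.npy'); w=np.radians(9.7)
a=-T[:,0]; o=p+a*.105+[0,0,-.0037]
print('origin rel seat (along,across,up) mm', 1e3*np.r_[(o-P[[0,1,3]])[:2]@[np.cos(w),np.sin(w)],(o-P[[0,1,3]])[:2]@[-np.sin(w),np.cos(w)],o[2]-P[3]])
ims=[]; th=np.linspace(0,2*np.pi,60)
for c in ('scene','side'):
    im=snap(c); q=pix(c,o).round().astype(int)-[25,25]; x,y=q; im=im[y:y+50,x:x+50,::-1]
    im=cv2.resize(cv2.convertScaleAbs(im,alpha=1.3),(400,400),interpolation=cv2.INTER_NEAREST)
    for r,z in ((.043,.010),(.029,-.030)):
        L=np.array([pix(c,o+[r*np.cos(t),r*np.sin(t),z]) for t in th]); cv2.polylines(im,[((L-[x,y]+.5)*8).round().astype(int)],True,(0,255,0),1)
    L=np.array([pix(c,o-a*d+[0,0,.0]) for d in (.043,.168)]); cv2.polylines(im,[((L-[x,y]+.5)*8).round().astype(int)],False,(255,255,0),1)
    ims.append(im)
cv2.imwrite('pics/c7.png',np.hstack(ims))
E
```

```text
t: 8.15
tcp_pos: [0.3903, -0.0637, 0.2238]
orientation: [-0.0, -0.086, 0.996, -0.0]
force: [0.4, -1.5, -4.0]
gripper_width: 0.0236
gripper_force: 60.0
t: 8.95
tcp_pos: [0.389, 0.1397, 0.1412]
orientation: [-0.0, -0.086, 0.996, 0.001]
force: [-0.4, -0.4, -3.9]
gripper_width: 0.0232
gripper_force: 60.0
[0.38899719 0.1396994  0.14123679] [[-9.851e-01 -1.719e-01 -1.000e-03]
 [-1.719e-01  9.851e-01  9.000e-04]
 [ 9.000e-04  1.100e-03 -1.000e+00]] [ 0.13251731  0.32636421 -0.72913336  2.14914573  0.30989391  0.76995861
  0.94777624]
origin rel seat (along,across,up) mm [-117.91515328    2.22855082   14.46263198]
```

View pics/c7.png

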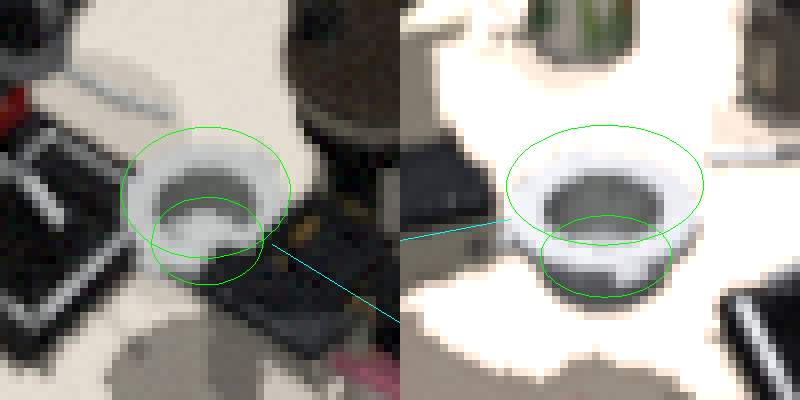

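The collar sits about 2 px lower than predicted in both views: in side it is centred near (603,205) against the predicted (603,185). The handle is therefore lower in the pads or pitched, and I measure which.

```bash
cat > meas.py <<'E'
from fit import *
s=read_state(); T=rot(s['orientation']); p=s['tcp_pos']; a=-T[:,0]; yv=T[:,1]
o0=p+a*.105+[0,0,-.0037]; th=np.linspace(0,2*np.pi,48,endpoint=False); ring=np.c_[np.cos(th),np.sin(th)]
MS={}
for c in ('scene','side'):
    im=snap(c); m=[d for d in masks_of('filter_holder',c) if d['conf']>.3]
    q=pix(c,o0); m=min(m,key=lambda d:np.linalg.norm(np.argwhere(d['pixels']).mean(0)[::-1]-q)); MS[c]=m['pixels']; cv2.imwrite(f'pics/m_{c}.png',im[:,:,::-1])
def sil(c,o,pitch):
    # pitch>0: bowl droops; about grip
    up=np.array([0,0,1.])*np.cos(pitch)+a*np.sin(pitch); ax=a*np.cos(pitch)-np.array([0,0,1.])*np.sin(pitch)
    K=8; q0=pix(c,o0).round()-20; im=np.zeros((40*K,40*K),np.uint8)
    for r,z0,z1 in ((.043,0,.01),(.029,-.03,0)):
        pts=np.array([pix(c,o+r*(ax*x+yv*y)+up*z) for x,y in ring for z in (z0,z1)])
        cv2.fillConvexPoly(im,cv2.convexHull(((pts-q0+.5)*K).round().astype(np.int32)),255)
    return cv2.resize(im,(40,40),interpolation=cv2.INTER_AREA)/255., q0.astype(int)
def cost(v):
    o=o0+a*v[0]/1e3+yv*v[1]/1e3+[0,0,v[2]/1e3]; t=0
    for c in MS:
        S_,q=sil(c,o,v[3]); M=MS[c][q[1]:q[1]+40,q[0]:q[0]+40].astype(float)
        # ignore handle side: pixels whose ground pos is >45mm behind origin
        t+=(np.abs(S_-M)*W[c]).sum()
    return t
W={}
for c in MS:
    q=pix(c,o0).round().astype(int)-20; h=pix(c,o0-a*.05)-pix(c,o0); h0=np.linalg.norm(h)
    v,u=np.mgrid[0:40,0:40]; d=((u+q[0]-pix(c,o0)[0])*h[0]+(v+q[1]-pix(c,o0)[1])*h[1])/h0
    W[c]=(d<h0*.75).astype(float)
E
python3 - <<'E'
from meas import *
from scipy.optimize import minimize
for z in range(-16,5,2): print(z,round(cost([0,0,z,0]),1),round(cost([0,0,z,-z/105]),1))
for x0 in ([0,0,-7,0],[0,0,-7,.07]):
    r=minimize(cost,x0,method='Nelder-Mead',options=dict(initial_simplex=np.array([x0]+[np.array(x0)+e for e in np.diag([3,3,4,.05])]))); print(r.x,r.fun)
r=minimize(lambda v:cost([*v,0]),[0,0,-7],method='Nelder-Mead',options=dict(initial_simplex=[[0,0,-7],[3,0,-7],[0,3,-7],[0,0,-3]])); print('level',r.x,r.fun)
# wrist width of handle
w1=snap('wrist','w3.png')
for f in ('w2','w3'):
    g=cv2.cvtColor(cv2.imread(f'pics/{f}.png'),cv2.COLOR_BGR2GRAY).astype(float)
    out=[]
    for v in range(145,225,10):
        row=cv2.GaussianBlur(g[v-2:v+3].mean(0)[None],(5,1),0)[0]; d=np.diff(row)
        l=270+np.argmin(d[270:315]); r_=328+np.argmax(d[328:375]); out.append((v,l,r_,r_-l))
    print(f,out)
    col=g[:,318:326].mean(1); d=np.diff(cv2.GaussianBlur(col[:,None],(1,5),0)[:,0]); print('tip row',90+np.argmin(d[90:170]))
E
```

```text
-16 113.6 126.0
-14 101.5 103.1
-12 99.1 94.7Traceback (most recent call last):
  File "<stdin>", line 3, in <module>
  File "meas.py", line 19, in cost
    S_,q=sil(c,o,v[3]); M=MS[c][q[1]:q[1]+40,q[0]:q[0]+40].astype(float)
         ~~~^^^^^^^^^^
  File "meas.py", line 13, in sil
    pts=np.array([pix(c,o+r*(ax*x+yv*y)+up*z) for x,y in ring for z in (z0,z1)])
                  ~~~^^^^^^^^^^^^^^^^^^^^^^^^
  File "h.py", line 14, in pix
    k=vision.camera_params(c); q=rot(k['attitude']).T@(np.array(P)-k['origin']); q=np.array([q[0],-q[1],-q[2]])
ValueError: time passes only in moves, steps and waits
```

```bash
cat >> h.py <<'E'
_C={}
_cp=vision.camera_params
def CP(c):
    if c=='wrist': return _cp(c)
    if c not in _C: _C[c]=_cp(c)
    return _C[c]
E
sed -i 's/k=vision.camera_params(c)/k=CP(c)/' h.py
cat > m2.py <<'E'
from meas import *
from scipy.optimize import minimize
for z in range(-16,5,4): print(z,round(cost([0,0,z,0]),1),round(cost([0,0,z,-z/105]),1))
for x0 in ([0,0,-7,0],[0,0,-7,.07]):
    r=minimize(cost,x0,method='Nelder-Mead',options=dict(initial_simplex=np.array([x0]+[np.array(x0)+e for e in np.diag([3,3,4,.05])]))); print(r.x,r.fun)
r=minimize(lambda v:cost([*v,0]),[0,0,-7],method='Nelder-Mead',options=dict(initial_simplex=[[0,0,-7],[3,0,-7],[0,3,-7],[0,0,-3]])); print('level',r.x,r.fun)
E
cat > m3.py <<'E'
from h import *
w1=snap('wrist','w3.png')
for f in ('w2','w3'):
    g=cv2.cvtColor(cv2.imread(f'pics/{f}.png'),cv2.COLOR_BGR2GRAY).astype(float)
    out=[]
    for v in range(145,225,10):
        row=cv2.GaussianBlur(g[v-2:v+3].mean(0)[None],(5,1),0)[0]; d=np.diff(row)
        l=270+np.argmin(d[270:315]); r_=328+np.argmax(d[328:375]); out.append((v,int(l),int(r_),int(r_-l)))
    print(f,out)
    col=g[:,318:326].mean(1); d=np.diff(cv2.GaussianBlur(col[:,None],(1,5),0)[:,0]); print('tip row',90+np.argmin(d[90:170]))
E
python3 m2.py; python3 m3.py
```

```text
-16 121.1 129.0
-12 96.0 93.4
-8 115.2 112.4
-4 155.0 152.1
0 203.9 203.9
4 258.6 261.2
[-1.00377108 -3.34625441 -9.40555963  0.1297638 ] 85.74117647058824
[-0.75157001 -3.92883444 -8.74533594  0.15505797] 85.7764705882353
level [-2.03370015 -2.96266974 -9.3165073 ] 88.52941176470588
w2 [(145, 286, 348, 62), (155, 285, 350, 65), (165, 285, 349, 64), (175, 286, 349, 63), (185, 286, 348, 62), (195, 287, 348, 61), (205, 288, 347, 59), (215, 289, 347, 58)]
tip row 128
w3 [(145, 291, 350, 59), (155, 291, 351, 60), (165, 291, 351, 60), (175, 291, 350, 59), (185, 292, 349, 57), (195, 293, 348, 55), (205, 293, 348, 55), (215, 294, 348, 54)]
tip row 112
```

Run:
```python
from h import *
for f in ('w2','w3'):
    g=cv2.cvtColor(cv2.imread(f'pics/{f}.png'),cv2.COLOR_BGR2GRAY).astype(int)
    print(f,g[96:150:2,312:330].mean(1).astype(int).tolist())
a=cv2.imread('pics/w2.png')[90:240,220:420]; b=cv2.imread('pics/w3.png')[90:240,220:420]
d=cv2.imread('pics/m_side.png'); x,y=pix('side',read_state()['tcp_pos']).astype(int); d=d[y-50:y+50,x-55:x+78]
z=lambda i:cv2.resize(cv2.convertScaleAbs(i,alpha=1.6),(400,300),interpolation=cv2.INTER_CUBIC)
e=cv2.imread('pics/m_scene.png'); x,y=pix('scene',read_state()['tcp_pos']).astype(int); e=e[y-40:y+40,x-60:x+47]
cv2.imwrite('pics/c8.png',np.vstack([np.hstack([z(a),z(b)]),np.hstack([z(d),z(e)])]))
```

```text
w2 [237, 237, 235, 234, 232, 231, 232, 231, 229, 228, 228, 229, 229, 229, 229, 217, 153, 69, 58, 58, 61, 65, 69, 67, 64, 61, 60]
w3 [220, 220, 219, 220, 220, 219, 219, 214, 171, 125, 125, 126, 125, 123, 123, 122, 91, 50, 49, 48, 48, 48, 49, 47, 46, 45, 44]
```

View pics/c8.png

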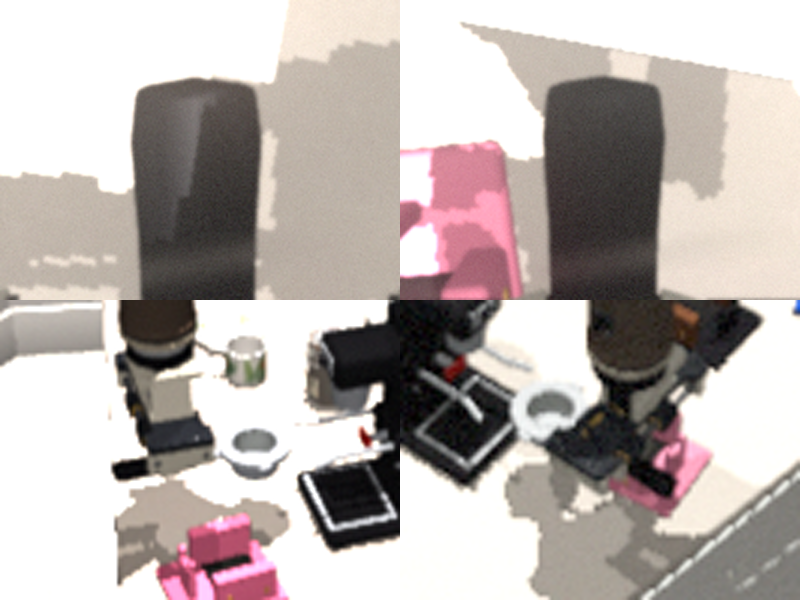

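Wrist view: the handle tip is unmoved, at rows 126–128 in both frames, and the handle is about 6% narrower, so it hangs about 9 mm lower in the pads. I refine the pitch.

```bash
cat > m4.py <<'E'
from h import *
import sys
def widths(f):
    g=cv2.GaussianBlur(cv2.cvtColor(cv2.imread(f'pics/{f}.png'),cv2.COLOR_BGR2GRAY).astype(np.float32),(3,3),0); W=[]
    for v in range(150,226,2):
        row=g[v]; 
        def cross(i,st):
            hi=np.median(row[i+st*14:i+st*24:st]); 
            lo=np.median(row[316:326]); t=(hi+lo)/2; j=320
            while row[j]<t: j+=st
            return j-st*(row[j]-t)/(row[j]-row[j-st])
        try: W.append((v,cross(286,-1),cross(350,1)))
        except Exception: pass
    return np.array(W)
A=widths('w2')
for f in sys.argv[1:]:
    B=widths(f); k=(B[:,2]-B[:,1])/(A[:,2]-A[:,1])
    # ray geometry: depth of the handle along the optical axis in w2 (handle 3 mm ahead of the TCP, level)
    K=np.array(CP('wrist')['mtx']); v=A[:,0]; t=np.arctan((v-K[1,2])/K[1,1])+np.radians(15.3)  # angle fwd from straight down
    D=.1365+.003; 
    X=.0718-D*np.tan(t)   # distance behind the TCP
    drop=D*(1/k-1)
    ok=np.abs(drop-np.median(drop))<.005
    p=np.polyfit(X[ok],drop[ok],1); e=np.std(drop[ok]-np.polyval(p,X[ok]))
    print(f,'n',ok.sum(),'X',X.min(),X.max(),'drop at grip',p[1],'slope',p[0],'noise',e, 'median',np.median(drop))
E
python3 m4.py w3
```

```text
w3 n 38 X 0.02354507215891897 0.05549195089672397 drop at grip 0.013873745789274559 slope -0.07253807492854437 noise 0.0012448609447399523 median 0.010675625866420797
```

The bowl end (about 9.4 mm low from the masks) and the handle tip (about 9 mm low) agree, so the holder is level, just lower in the grip. The collar underside is now about 5 mm above the prongs. I advance gently, 2 mm higher.

```bash
python3 -m crank '[[[1,-0.02,0,-0.008,0],[1,-0.06,-0.002,-0.008,0],[1,-0.11,-0.003,-0.008,0],[1,-0.16,-0.003,-0.008,0],[1,-0.2,-0.003,-0.008,0],[1,-0.23,-0.003,-0.008,0],[1,-0.24,-0.003,-0.008,0],[1,-0.24,-0.003,-0.008,0]]]'; python3 m2.py
python3 - <<'E'
from h import *
s=read_state(); print(s['tcp_pos'],s['force'],s['torque'],s['gripper_width'],s['t'])
E
```

```text
t: 10.3
tcp_pos: [0.449, 0.1473, 0.1435]
orientation: [-0.0, -0.085, 0.996, 0.0]
force: [-0.5, 0.4, -4.1]
gripper_width: 0.0235
gripper_force: 60.0
-16 141.1 157.2
-12 135.1 127.0
-8 161.9 152.2
-4 201.8 196.9
0 248.1 248.1
4 299.0 300.3
[ -1.86779653  -1.18825605 -11.28875724   0.09075872] 120.33333333333334
[ -1.50790902  -0.81418018 -10.61240921   0.15105991] 120.41568627450981
level [ -2.44557721  -0.78369249 -12.18110749] 122.85098039215684
[0.44845842 0.14713447 0.1437063 ] [-0.15464567  0.15725756 -3.12303213] [0.03924673 0.07368406 0.01342191] 0.023691469525207103 10.5
```

```bash
python3 -m crank '[[[1,-0.02,0.002,0,0],[1,-0.045,0.004,0,0],[1,-0.07,0.004,0,0],[1,-0.095,0.004,0,0],[1,-0.12,0.004,0,0],[1,-0.14,0.004,0,0],[1,-0.15,0.004,0,0],[1,-0.15,0.004,0,0]]]'
python3 - <<'E'
from h import *
s=read_state(); print(s['tcp_pos'],s['force'],s['torque'],s['gripper_width'],s['t'])
E
```

```text
t: 11.3
tcp_pos: [0.486, 0.1546, 0.1436]
orientation: [-0.0, -0.085, 0.996, 0.0]
force: [-0.7, 0.0, -3.6]
gripper_width: 0.0233
gripper_force: 60.0
[0.48600911 0.15460982 0.14364101] [-0.66393664  0.02244253 -3.5784329 ] [ 0.07325717  0.1392837  -0.04997605] 0.02331785781735784 11.3
```

```bash
python3 -m crank '[[[1,0,0,0.004,0],[1,0,0,0.008,0],[1,0,0,0.012,0],[1,0,0,0.016,0],[1,0,0,0.016,0]]]'; python3 -m crank '[[[1,0,0,0.004,0],[1,0,0,0.004,0],[1,0,0,0.004,0]]]'
```

```text
t: 11.8
tcp_pos: [0.4856, 0.1545, 0.1396]
orientation: [-0.0, -0.085, 0.996, -0.0]
force: [-0.4, 0.3, -3.9]
gripper_width: 0.0234
gripper_force: 60.0
t: 12.1
tcp_pos: [0.4858, 0.1545, 0.1388]
orientation: [0.0, -0.085, 0.996, -0.0]
force: [-0.6, -0.5, -1.6]
gripper_width: 0.023
gripper_force: 60.0
```

```bash
python3 -m crank '[[[1,0,0,0.003,0],[1,0,0,0.003,0],[1,0,0,0.003,0]]]'; python3 -c "
from h import *
s=read_state(); print(s['tcp_pos'],s['force'],s['torque'])"
```

```text
t: 12.4
tcp_pos: [0.4858, 0.1546, 0.1381]
orientation: [0.0, -0.085, 0.996, -0.0]
force: [-0.8, 0.0, -0.1]
gripper_width: 0.0231
gripper_force: 60.0
[0.48575372 0.15461143 0.1381081 ] [-7.63573617e-01  3.00222333e-04 -5.80708268e-02] [ 0.04743246  0.03900797 -0.01005427]
```

The collar rests on the prongs: about 3.5 N of weight is taken and there is no lateral force. I slide forward in small steps, watching the force.

```bash
python3 -m crank '[[[1,-0.008,0,0.001,0],[1,-0.016,0,0.002,0],[1,-0.024,0,0.002,0],[1,-0.024,0,0.002,0]]]'; python3 -m crank '[[[1,-0.004,0,0,0],[1,-0.008,0,0,0],[1,-0.008,0,0,0]]]'; python3 -m crank '[[[1,-0.004,0,0,0],[1,-0.008,0,0,0],[1,-0.008,0,0,0]]]'; python3 -m crank '[[[1,-0.004,0,0,0],[1,-0.008,0,0,0],[1,-0.008,0,0,0]]]'
```

```text
t: 12.8
tcp_pos: [0.4921, 0.1558, 0.1376]
orientation: [0.0, -0.085, 0.996, 0.0]
force: [-2.4, -0.0, 2.4]
gripper_width: 0.0236
gripper_force: 60.0
t: 13.1
tcp_pos: [0.4936, 0.156, 0.1375]
orientation: [0.0, -0.085, 0.996, 0.0]
force: [-4.4, -0.3, 3.4]
gripper_width: 0.0235
gripper_force: 60.0
t: 13.4
tcp_pos: [0.4948, 0.1561, 0.1374]
orientation: [-0.001, -0.085, 0.996, -0.0]
force: [-7.4, -2.3, 5.2]
gripper_width: 0.0236
gripper_force: 60.0
t: 13.7
tcp_pos: [0.4963, 0.1564, 0.1373]
orientation: [-0.001, -0.085, 0.996, -0.0]
force: [-8.9, -1.5, 7.0]
gripper_width: 0.0236
gripper_force: 60.0
```

Force is building faster than the spring alone would explain, with Fz at +7 N. I ease the downward load.

```bash
python3 -m crank '[[[1,0,0,-0.004,0],[1,0,0,-0.006,0],[1,0,0,-0.006,0],[1,0,0,-0.006,0]]]'
python3 - <<'E'
from h import *
for c in ('side','scene'):
    for f in ('0','now'):
        im=snap(c,f'{c}_now.png') if f=='now' else cv2.imread(f'pics/{c}0.png')[:,:,::-1]
        h=im.astype(int); x,y=pix(c,[.626,.178,.108]).astype(int); h=h[y-14:y+14,x-14:x+14]
        w=np.clip(h[:,:,0]-1.6*np.maximum(h[:,:,1],h[:,:,2])-15,0,None); v,u=np.mgrid[0:28,0:28]
        print(c,f,w.sum(),(w*u).sum()/w.sum()+x-14,(w*v).sum()/w.sum()+y-14)
    d=pix(c,[.636,.1797,.108])-pix(c,[.626,.178,.108]); print('px per 10mm travel',d)
E
```

```text
t: 14.1
tcp_pos: [0.4971, 0.1564, 0.1386]
orientation: [-0.0, -0.085, 0.996, -0.0]
force: [-4.0, -0.6, -0.9]
gripper_width: 0.0236
gripper_force: 60.0
side 0 258.59999999999997 323.04563031709205 188.68986852281515
side now 0.0 nan nan
px per 10mm travel [ 2.65919551 -0.48904883]
scene 0 358.99999999999994 286.3225626740947 205.75153203342617
scene now 0.0 nan nan
px per 10mm travel [-1.76579282 -1.09990789]<stdin>:7: RuntimeWarning: invalid value encountered in scalar divide
```

```bash
python3 -m crank '[[[1,-0.006,0,0,0],[1,-0.012,0,0,0],[1,-0.012,0,0,0],[1,-0.012,0,0,0]]]';python3 -m crank '[[[1,-0.004,0,0,0],[1,-0.008,0,0,0],[1,-0.008,0,0,0],[1,-0.008,0,0,0]]]'
```

```text
t: 14.6
tcp_pos: [0.5005, 0.1571, 0.1389]
orientation: [-0.0, -0.085, 0.996, 0.0]
force: [-3.7, 0.2, -2.6]
gripper_width: 0.0237
gripper_force: 60.0
t: 15.0
tcp_pos: [0.5024, 0.1574, 0.1389]
orientation: [-0.0, -0.085, 0.996, -0.0]
force: [-4.2, 0.1, -2.3]
gripper_width: 0.0235
gripper_force: 60.0
```

```bash
python3 -m crank '[[[1,-0.004,0,0.002,0],[1,-0.006,0,0.002,0],[1,-0.006,0,0.002,0],[1,-0.006,0,0.002,0]]]';python3 -m crank '[[[1,-0.003,0,0,0],[1,-0.006,0,0,0],[1,-0.006,0,0,0],[1,-0.006,0,0,0]]]'
```

```text
t: 15.4
tcp_pos: [0.503, 0.1575, 0.1384]
orientation: [-0.001, -0.085, 0.996, -0.0]
force: [-9.2, -1.4, 2.5]
gripper_width: 0.0236
gripper_force: 60.0
t: 15.8
tcp_pos: [0.5041, 0.1576, 0.1384]
orientation: [-0.001, -0.085, 0.996, -0.001]
force: [-10.6, -1.1, 3.0]
gripper_width: 0.0236
gripper_force: 60.0
```

```bash
python3 -m crank '[[[1,0,0,-0.002,0],[1,0,0,-0.002,0],[1,0,0,-0.002,0]]]';python3 -m crank '[[[1,-0.004,0,0,0],[1,-0.006,0,0,0],[1,-0.006,0,0,0],[1,-0.006,0,0,0]]]'
```

```text
t: 16.1
tcp_pos: [0.5049, 0.1578, 0.1389]
orientation: [-0.0, -0.085, 0.996, -0.0]
force: [-5.3, -1.0, -0.5]
gripper_width: 0.0236
gripper_force: 60.0
t: 16.5
tcp_pos: [0.5059, 0.158, 0.1387]
orientation: [-0.001, -0.085, 0.996, -0.0]
force: [-7.1, -0.1, 0.5]
gripper_width: 0.0236
gripper_force: 60.0
```

```bash
python3 -m crank '[[[1,-0.003,0,-0.001,0],[1,-0.006,0,-0.001,0],[1,-0.006,0,-0.001,0],[1,-0.006,0,-0.001,0]]]';python3 -m crank '[[[1,-0.004,0,0,0],[1,-0.006,0,0,0],[1,-0.006,0,0,0],[1,-0.006,0,0,0]]]'
```

```text
t: 16.9
tcp_pos: [0.5061, 0.1579, 0.1387]
orientation: [-0.002, -0.085, 0.996, -0.001]
force: [-12.2, -1.9, 2.9]
gripper_width: 0.024
gripper_force: 60.0
t: 17.3
tcp_pos: [0.5061, 0.1579, 0.1384]
orientation: [-0.003, -0.085, 0.996, -0.001]
force: [-17.8, -2.4, 5.0]
gripper_width: 0.0237
gripper_force: 60.0
```

A hard stop at the seat position (kinematic +0.6 mm) means the trigger is fully in. I relax the extra push.

```bash
python3 -m crank '[[[1,0.004,0,0,0],[1,0.008,0,-0.001,0],[1,0.008,0,-0.001,0],[1,0.008,0,-0.001,0],[1,0.008,0,-0.001,0]]]'
python3 - <<'E'
from h import *
s=read_state(); print(s['t'],s['tcp_pos'],s['force'],s['torque'],rot(s['orientation'])[2].round(4),s['gripper_width'])
for c in ['scene','side']:
    snap(c,c+'_end.png')
    for n in ('filter_holder','ramekin','fern_cup','clip_jar','caddy_short','espresso_cup_2','flowered_saucer'):
        print(c,n,[(round(d['conf'],2),world(c,d['at']).round(3).tolist()) for d in boxes_of(n,c)[:2]])
snap('wrist','w5.png')
E
python3 m4.py w5
```

```text
t: 17.8
tcp_pos: [0.506, 0.158, 0.139]
orientation: [-0.002, -0.085, 0.996, -0.001]
force: [-10.0, -0.8, -0.0]
gripper_width: 0.0239
gripper_force: 60.0
17.8 [0.50604422 0.15795284 0.13895401] [-9.98639218 -0.77359581 -0.01807691] [-0.0446018   2.08199607  0.07374917] [ 3.5e-03 -9.0e-04 -1.0e+00] 0.023866454193749324
scene filter_holder [(0.77, [0.607, 0.16, 0.141])]
scene ramekin [(0.74, [0.599, 0.419, 0.09]), (0.58, [0.711, -0.13, 0.021])]
scene fern_cup [(0.48, [0.52, 0.474, 0.031])]
scene clip_jar [(0.89, [0.601, 0.417, 0.089])]
scene caddy_short [(0.67, [0.616, 0.502, 0.06])]
scene espresso_cup_2 [(0.62, [0.537, -0.463, 0.035]), (0.58, [0.621, -0.422, 0.035])]
scene flowered_saucer [(0.71, [0.499, 0.578, 0.009]), (0.48, [0.681, 0.231, 0.239])]
side filter_holder [(0.83, [0.598, 0.153, 0.131])]
side ramekin [(0.61, [0.702, -0.118, 0.017])]
side fern_cup []
side clip_jar []
side caddy_short [(0.42, [0.6, 0.155, 0.131]), (0.34, [0.66, 0.14, 0.121])]
side espresso_cup_2 [(0.69, [0.54, -0.464, 0.033]), (0.56, [0.622, -0.423, 0.031])]
side flowered_saucer [(0.67, [0.475, 0.598, 0.009])]
w5 n 38 X 0.02354507215891897 0.05549195089672397 drop at grip 0.00776191535377926 slope 0.07022514900539326 noise 0.0011747035867356779 median 0.010802442785602998
```

```bash
python3 -c "
from bench import env
print(env.close_job())"
```

```text
the job is handed in; nothing more can be done
None
```

I handed the job in at about 18 s: the filter holder rests near level on the fork, still gripped, pressed forward with about 10 N until the arm met a hard stop at the seat, which I take to be the trigger fully in (the bowl hid it from the cameras); the handle slipped about 10 mm lower in the pads during the lift, and the bystanders the cameras could locate have not moved.

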